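# Pivot a frame strut past the post into its bay

## Task

Put the loose aluminium strut away in the white bay, behind the steel post that stands in the bay's mouth: push one end in behind the post, then swing the other end in, and push the strut back until it lies flat against the bay's rear rail along its whole length. Only push it along the bench with the fingertips, never pick it up, and leave everything else where it stands.

Things in the scene. Friction and masses are not known exactly. Their poses are not given: they have to be found in the camera images.
- strut: Loose straight length of slotted square aluminium profile with black end plugs, 220 mm long, 25 x 25 mm in section, about 0.2 kg (varies), lying on the bench outside the bay's mouth. Origin at the centre of its underside; its y axis runs along its length, z up. At the start its y axis points within about 20 degrees of the bay's y axis, and its -y (right) end lies on the +y side of the post. It slides on the bench with ordinary friction.
- strut_right_end (a point): Centre of the strut's end face at its -y end (110 mm from the middle, 12.5 mm above the bench); at the start the end nearest the post.
- strut_left_end (a point): Centre of the strut's end face at its +y end (110 mm from the middle, 12.5 mm above the bench).
- bay: Fixed white U of three rails, 35 mm high, on the bench (no floor of its own), open towards the robot. Origin on the bench at the middle of the open mouth; x points from the mouth into the bay, y along the mouth to the left, z up. Inside it is 290 mm wide (y from -145 to +145 mm) and 80 mm deep (x from 0 to 80 mm, where the face of the rear rail stands). The side rails are 20 mm thick, the rear rail 25 mm.
- post: Fixed upright round steel post, 20 mm in diameter, 55 mm high, standing in the bay's mouth right of the middle: centred on the mouth line (bay x = 0), at bay y between -65 and -40 mm. Origin at the centre of its foot. The gaps either side of it are shorter than the strut, so the strut does not go in broadside.
- bottle: Bystander: amber bottle with red cap, 56 mm in diameter, 115 mm high, right of the bay. Origin at the centre of its underside.
- beaker: Bystander: glass beaker, 68 mm in diameter, 85 mm high, left of the bay. Origin at the centre of its underside.
- coupling: Bystander: small red hose coupling standing upright, 32 mm in diameter, 40 mm high, in front of the bay's right part. Origin at the centre of its underside.
- driver: Bystander: red-handled screwdriver, 170 mm long, lying near the robot on the right. Origin at its underside, midway along it; x axis along it towards the tip.
- jar: Bystander: jar, 60 mm in diameter, 70 mm high, far to the left. Origin at the centre of its underside.
- bosshead: Bystander: dark steel clamp boss, 30 x 45 x 24 mm with a 10 mm screw out of each side (90 mm over all), on the left. Origin at the centre of its underside.
Mind the look-alikes: they are no part of the job. Of the things shaped like the strut, the aluminium one is meant.

How it is judged:
At the end, for the whole second after the job is handed in: The strut lies flat on the bench inside the bay behind the post, both its ends within 8 mm of touching the rear rail, and is at rest (x of strut_right_end in the frame of bay between 0.0595 and 0.074 m and x of strut_left_end in the frame of bay between 0.0595 and 0.074 m and y of strut_right_end in the frame of bay between -0.15 and 0.15 m and y of strut_left_end in the frame of bay between -0.15 and 0.15 m and height (world z) of strut below 0.006 m and angle between strut's own z axis and vertical below 0.08 rad and linear speed of strut below 0.01 m/s).
It fails at once if the strut is lifted off the bench (either end or the middle raised more than 15 mm) (height (world z) of strut above 0.015 m or height (world z) of any of strut_right_end, strut_left_end above 0.0275 m).
It fails at once if a bystander is moved more than 15 mm (distance of any of bottle, beaker, coupling, driver, jar, bosshead from where it was at the start of the episode above 0.015 m).
It also fails if it takes over 70 s, if anything falls off the work surface, if the arm or the gripper's body presses on something with over 40 N, if the wrist force passes 120 N, or if a joint passes its speed limit or range.

## Robot

A 6-joint arm with a two-finger parallel gripper is mounted at the origin on the work surface. World frame = base frame: x ahead of the robot, y to its left, z up, the work surface at z = 0. Lengths are in m, angles in rad, forces in N, time in s.
With the tool pointing down it reaches from about 0.25 to 0.775 m from the base axis. Payload 4 kg.
Tool frame: the origin (TCP) lies at the centre of the arm's flange, where the gripper is bolted on; the fingertips stand ahead of it and the grasp point (between the pads) lies 180 mm ahead of it (robot.tcp_to_tips is the z of the fingertips in the tool frame, in m); z points along the fingers, y is the direction in which the jaws open and shut (so a half turn about z gives the same grasp; the last joint's range is limited). The gripper opens to 94 mm and grips with 3 to 60 N. Pads are 16 mm wide; open, the fingers measure 119 mm over their backs; the gripper's body (75 mm by 177 mm) begins 78 mm behind the grasp point.
Start: joints at [1.073, 0.087, 1.371, -0, 1.684, -0.103], TCP at [0.212, 0.508, 0.405] pointing down, gripper open.
Joint ranges: [-3.1, 3.1], [-0.76, 2.03], [0.27, 2.55], [-1.08, 4.22], [0.17, 2.65], [-2.57, 2.57]. Speed limits (rad/s): [2.79, 2.79, 3.14, 3.14, 3.14, 3.14].

## Interface

Orientations are given as [roll, pitch, yaw] about the fixed x, y, z axes, in that order (R = Rz(yaw) Ry(pitch) Rx(roll)).
In Python, from bench import robot gives the robot as it stands.
- The arm moves only by the tool move_arm, never from a script. Its argument "increments" is a list that holds one entry, the list of rows, each a list of 7 numbers: the opening, from 0 (shut) to 1 (fully open), then the shift along the tool's x, y, z as a fraction of full scale, then the turn, a rotation vector about the tool's x, y, z as a fraction of full scale. In form: [[[jaw, dx, dy, dz, rx, ry, rz], ...]]. A call has 1 to 8 rows; each row is the pose to reach, as a shift and turn from the pose commanded when the call began, along the tool's axes at that moment; what a row does not reach only later rows make up. Full scale, the value 1, is 0.1 m for a shift and pi/2 rad for a turn. A row lasts 1/12 s, in which the tool goes at most 41.7 mm and 7.16 degrees, less where a joint would pass 70% of its speed; a pose out of reach is approached as far as the arm can. A call with a number of a shift or a turn outside -1 to 1 is refused whole. A call with a gripper value outside its range is refused whole. The fingers move at their own pace and stop on an object; the grip force is fixed at half the most. Time passes only in rows, so rows that repeat a pose let the fingers close. It gives the time, the measured TCP pose, the force and the opening at its end, in the units of the state.
- robot.get_obs(): the state, without advancing time (a new reading comes with each control period).
- robot.snapshot(name): name is "side" or "top"; returns (picture, depth): 420x560x3 uint8, red, green, blue; 420x560 float32, m along the optical axis (not along the pixel's ray), 0 where there is no reading.
- robot.camera_params(name): a dict with "mtx" (3x3 intrinsics, pixels), "R" (3x3) and "t" (3): a world point X has camera coordinates R X + t. Camera axes: x right, y down, z forward; pixel columns grow to the right and rows downward; lengths in m; the calibration is good to about 2 mm. A picture is of the moment at which its call begins. camera_params takes no time and is no camera call.
- robot.close_job(): hands the job in, once; it reports no verdict.
The state is a dict: "time": time; "joint_positions": joint angles; "qvel": joint speeds; "joint_torque": joint torques, N m; "tool_pos": TCP position; "ee_rot": TCP orientation; "wrist_force": force on the tool from outside, world axes, zero at the start; "wrist_torque": the same for the moment, N m; "width": finger opening in m.
Only numpy, scipy, OpenCV 4.12 (cv2) and the standard library are available. Lean on these libraries where they do the work, as an engineer would, in place of code of your own. Each camera call takes 0.05 s, during which the arm holds its last target.

## Working session

There is one attempt and no reset: what is moved stays moved. The work goes in short steps, Python scripts to look and compute and a tool call to move; the robot and the scene stay as the last step left them, time stands still between calls to the robot, and variables do not carry over. Pictures are saved under pics/ and viewed, and the job is handed in when it is done.

Besides the shell and the picture viewer there is one more tool, called after "Request:" by a JSON object that holds its "method" and its "body". move_arm: Moves the arm, as the interface text tells. Its arguments: {"type":"object","properties":{"increments":{"type":"array","items":{"type":"array","items":{"type":"array","items":{"type":"number","minimum":-1,"maximum":1}}}}},"required":["increments"]}

```bash
mkdir -p pics; ls; python3 - <<'E'
from bench import robot
import cv2
o=robot.get_obs(); print({k:(v if not hasattr(v,'tolist') else [round(float(x),4) for x in __import__('numpy').ravel(v)]) for k,v in o.items()}, robot.tcp_to_tips)
for n in("top","side"):
    p,d=robot.snapshot(n); cv2.imwrite(f"pics/{n}0.png",cv2.resize(p[:,:,::-1],(800,600)))
    import numpy as np; np.save(f"pics/{n}0_d.npy",d); np.save(f"pics/{n}0_p.npy",p)
    c=robot.camera_params(n); print(n,c)
E
```

```text
pics
{'time': 0.0, 'joint_positions': [1.0729, 0.088, 1.3722, 0.0, 1.6836, -0.1031], 'qvel': [0.0008, -0.0007, 0.0009, -0.0019, 0.0015, -0.0003], 'joint_torque': [0.0005, -34.018, -30.243, 0.0719, 0.0328, -0.0002], 'tool_pos': [0.2115, 0.5076, 0.4035], 'ee_rot': [-3.1394, -0.0002, 2.7468], 'wrist_force': [-0.7047, 0.1873, -0.8362], 'wrist_torque': [-0.0303, 0.0227, -0.0295], 'width': 0.09410597491493225} 0.1992
top {'mtx': array([[439.93198749,   0.        , 280.96593492],
       [  0.        , 439.93198749, 206.85684345],
       [  0.        ,   0.        ,   1.        ]]), 'R': array([[-0.02499782, -0.99955068, -0.01653938],
       [-0.99455243,  0.02654077, -0.10080209],
       [ 0.10119576,  0.01392944, -0.99476901]]), 't': array([0.08212447, 0.48587002, 1.16537957])}
side {'mtx': array([[544.86842044,   0.        , 281.59791743],
       [  0.        , 544.86842044, 207.7354028 ],
       [  0.        ,   0.        ,   1.        ]]), 'R': array([[ 0.7991835 , -0.60108409, -0.00191248],
       [-0.33829185, -0.44714824, -0.82801997],
       [ 0.49685447,  0.66238687, -0.56069534]]), 't': array([-0.35251024,  0.24605177,  1.14512271])}
```

View pics/top0.png

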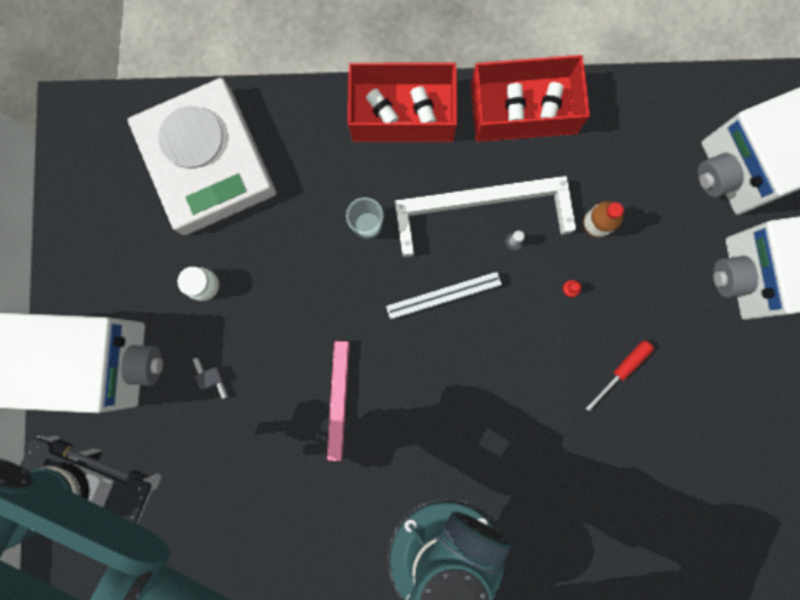

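View pics/side0.png

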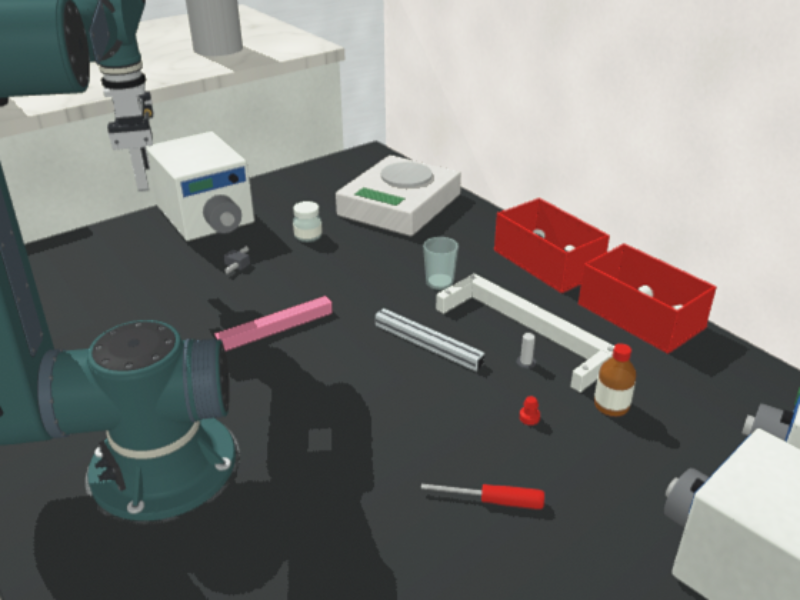

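The top view shows the bay at about (400–575, 178–255), the post at (517, 240), the aluminium strut from (388, 312) to (500, 280), and the coupling at (571, 288). The pink bar is the decoy. I'll enlarge this area for precise corners.

```bash
python3 - <<'E'
import numpy as np,cv2
p=np.load('pics/top0_p.npy')[:,:,::-1]
c=p[115:235,260:450]  # 120x190
cv2.imwrite('pics/crop0.png',cv2.resize(c,None,fx=4.2,fy=4.2,interpolation=cv2.INTER_CUBIC))
E
```

```text
(no output)
```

View pics/crop0.png

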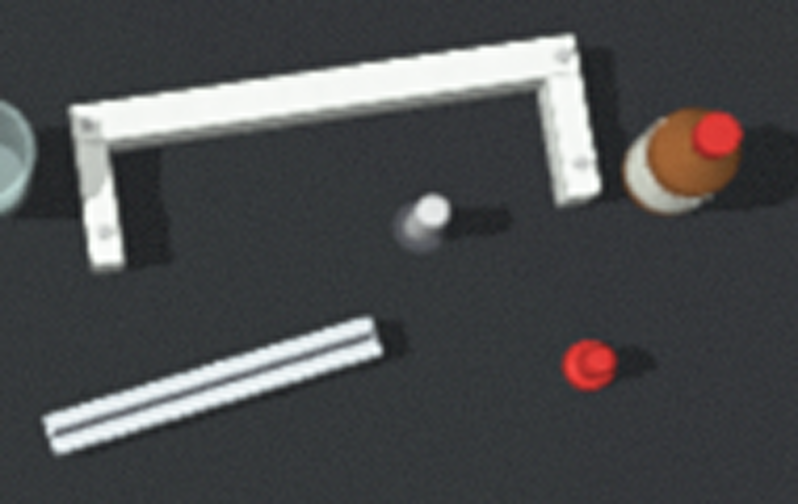

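```bash
cat > h.py <<'E'
import numpy as np,cv2
from bench import robot
def w(u,v,z,cam='top'):
    c=robot.camera_params(cam); K,R,t=c['mtx'],c['R'],c['t']
    r=R.T@np.linalg.solve(K,[u,v,1]); C=-R.T@t
    return C+r*(z-C[2])/r[2]
def crop(cx,cy,z,u0=260,v0=115,f=4.2): return w(u0+(cx+.5)/f-.5,v0+(cy+.5)/f-.5,z)
def proj(X,cam='top'):
    c=robot.camera_params(cam); x=c['R']@np.asarray(X,float)+c['t']; x=c['mtx']@x; return x[:2]/x[2]
E
python3 - <<'E'
from h import *
np.set_printoptions(precision=4,suppress=True)
c=robot.camera_params('top');print('cam',-c['R'].T@c['t'])
pts={'RL':(70,105,.035),'RR':(575,36,.035),'ML':(92,270,.035),'MLi':(124,265,.035),'MR':(602,193,.035),'MRi':(558,203,.035),'RLi_in':(108,143,.035),'RRi':(540,82,.035),
'postTop':(433,212,.055),'postfoot':(417,230,0),'sLa':(43,418,.025),'sLb':(57,454,.025),'sRa':(371,317,.025),'sRb':(383,353,.025),'coup':(600,358,.04),'coupf':(588,366,0.01),'beaker':(-5,160,.04)}
P={k:crop(*v) for k,v in pts.items()}
for k in P: print(k,P[k])
d=lambda a,b:np.linalg.norm(P[a]-P[b])
print('outerW',d('RL','RR'),'mouthW',d('ML','MR'),'depthL',d('RL','ML'),'depthR',d('RR','MR'),'strut',d('sLa','sRa'),d('sLb','sRb'),d('sLa','sLb'))
E
```

```text
cam [0.3673 0.053  1.2096]
RL [0.6714 0.0776 0.035 ]
RR [ 0.7075 -0.2511  0.035 ]
ML [0.5627 0.066  0.035 ]
MLi [0.5653 0.0453 0.035 ]
MR [ 0.6036 -0.2631  0.035 ]
MRi [ 0.5979 -0.2346  0.035 ]
RLi_in [0.6456 0.0536 0.035 ]
RRi [ 0.6777 -0.227   0.035 ]
postTop [ 0.5904 -0.1507  0.055 ]
postfoot [ 0.5893 -0.1493  0.    ]
sLa [0.4689 0.1001 0.025 ]
sLb [0.4454 0.0916 0.025 ]
sRa [ 0.5287 -0.1131  0.025 ]
sRb [ 0.5051 -0.1199  0.025 ]
coup [ 0.4964 -0.2548  0.04  ]
coupf [ 0.4947 -0.2547  0.01  ]
beaker [0.6353 0.1267 0.04  ]
outerW 0.33064237601307894 mouthW 0.33161513740316456 depthL 0.10934314997554052 depthR 0.10454343539603549 strut 0.22141692702370336 0.2197299764601158 0.024920443119716803
```

Sizes check out: outer width 0.331 vs 0.330, strut 0.220 x 0.025, post on the mouth line at bay y≈-51 mm. My plan has four steps:
1. Push the strut broadside with spread fingers, to about 20° tilt.
2. Push axially on its left end with closed fingers.
3. Swing the left end in.
4. Push it back with spread fingers either side of the post.

```bash
cat >> h.py <<'E'
O=np.array([.5845,-.0988]); BY=.1165
def b2w(x,y): c,s=np.cos(BY),np.sin(BY); return O+np.array([c*x-s*y,s*x+c*y])
def w2b(p): c,s=np.cos(BY),np.sin(BY); d=np.asarray(p)[:2]-O; return np.array([c*d[0]+s*d[1],-s*d[0]+c*d[1]])
from scipy.spatial.transform import Rotation as Ro
def delta(pos,yaw):
    o=robot.get_obs(); R=Ro.from_euler('xyz',o['ee_rot']); T=Ro.from_euler('xyz',[np.pi,0,yaw])
    d=R.inv().apply(np.array(pos)-o['tool_pos'])/.1; r=(R.inv()*T).as_rotvec()/(np.pi/2)
    print('t',round(o['time'],2),'pos',np.round(o['tool_pos'],4),'yaw',round(o['ee_rot'][2],3),'bay',np.round(w2b(o['tool_pos'])*1e3,1),'F',np.round(o['wrist_force'],1))
    print('shift',np.round(d,3),'turn',np.round(r,3))
E
python3 - <<'E'
from h import *
delta([.439,-.024,.32],.274)
print(w2b([.487,-.0103]),b2w(-.025,.088))
E
```

```text
t 0.1 pos [0.2115 0.5076 0.4036] yaw 2.747 bay [-300.   645.6] F [-0.3  1.   0.2]
shift [-4.145 -4.03   0.844] turn [-1.000e-03  2.000e-03  1.574e+00]
[-0.08655216  0.09923318] [ 0.54944064 -0.01430242]
```

Request:
{"method": "move_arm", "body": {"increments": [[[1,-0.4,-0.4,0.1,0,0,0],[1,-0.7,-0.7,0.2,0,0,0],[1,-1,-1,0.2,0,0,0],[1,-1,-1,0.2,0,0,0]]]}}

```text
time: 0.43
tool_pos: [0.266, 0.3738, 0.3831]
ee_rot: [-3.138, 0.001, 2.745]
wrist_force: [-0.2, 0.9, 0.4]
width: 0.0944
```

Request:
{"method": "move_arm", "body": {"increments": [[[1,-0.4,-0.4,0.1,0,0,0],[1,-0.7,-0.7,0.2,0,0,0],[1,-1,-1,0.2,0,0,0],[1,-1,-1,0.2,0,0,0]]]}}

```text
time: 0.77
tool_pos: [0.3197, 0.2429, 0.3634]
ee_rot: [-3.139, 0.0, 2.744]
wrist_force: [0.3, 0.3, -0.7]
width: 0.0938
```

Request:
{"method": "move_arm", "body": {"increments": [[[1,-0.4,-0.4,0.1,0,0,0.08],[1,-0.7,-0.7,0.2,0,0,0.16],[1,-1,-1,0.2,0,0,0.24],[1,-1,-1,0.2,0,0,0.32],[1,-1,-1,0.2,0,0,0.4],[1,-1,-1,0.2,0,0,0.48],[1,-1,-1,0.2,0,0,0.56]]]}}

```text
time: 1.35
tool_pos: [0.3731, 0.1146, 0.3441]
ee_rot: [-3.14, -0.0, 1.864]
wrist_force: [-0.4, 0.3, -0.8]
width: 0.0941
```

```bash
python3 -c "
from h import *
delta([.439,-.024,.30],.274)"
```

```text
t 1.35 pos [0.3731 0.1146 0.3441] yaw 1.864 bay [-185.2  236.6] F [-0.4  0.3 -0.8]
shift [-1.518  0.231  0.44 ] turn [-1.000e-03  0.000e+00  1.012e+00]
```

Request:
{"method": "move_arm", "body": {"increments": [[[1,-0.3,0.1,0.1,0,0,0.08],[1,-0.6,0.2,0.2,0,0,0.16],[1,-1,0.2,0.3,0,0,0.24],[1,-1,0.2,0.4,0,0,0.32],[1,-1,0.2,0.4,0,0,0.4],[1,-1,0.2,0.4,0,0,0.48],[1,-1,0.2,0.4,0,0,0.56],[1,-1,0.2,0.4,0,0,0.64]]]}}

```text
time: 2.02
tool_pos: [0.4217, 0.0256, 0.304]
ee_rot: [-3.14, 0.001, 0.865]
wrist_force: [-0.9, 0.3, 0.0]
width: 0.0942
```

```bash
python3 -c "
from h import *
delta([.439,-.024,.25],.274)"
```

```text
t 2.02 pos [0.4217 0.0256 0.304 ] yaw 0.865 bay [-147.3  142.5] F [-0.9  0.3  0. ]
shift [-0.264  0.454  0.54 ] turn [-0.001  0.001  0.376]
```

Request:
{"method": "move_arm", "body": {"increments": [[[1,-0.1,0.2,0.1,0,0,0.08],[1,-0.2,0.4,0.2,0,0,0.16],[1,-0.26,0.45,0.3,0,0,0.24],[1,-0.26,0.45,0.5,0,0,0.32],[1,-0.26,0.45,0.54,0,0,0.376],[1,-0.26,0.45,0.54,0,0,0.376]]]}}

```text
time: 2.52
tool_pos: [0.4386, -0.0232, 0.2483]
ee_rot: [-3.139, 0.005, 0.279]
wrist_force: [-0.4, -0.6, 0.1]
width: 0.0937
```

```bash
python3 -c "
from h import *
delta([.439,-.024,.207],.274)
for n in ('top','side'):
  p,d=robot.snapshot(n)
  cv2.imwrite(f'pics/{n}1.png',cv2.resize(p[:,:,::-1],(800,600)))
"
```

```text
t 2.52 pos [ 0.4386 -0.0232  0.2483] yaw 0.279 bay [-136.1   92.1] F [-0.4 -0.6  0.1]
shift [0.003 0.01  0.413] turn [-0.002  0.003  0.003]
```

View pics/side1.png

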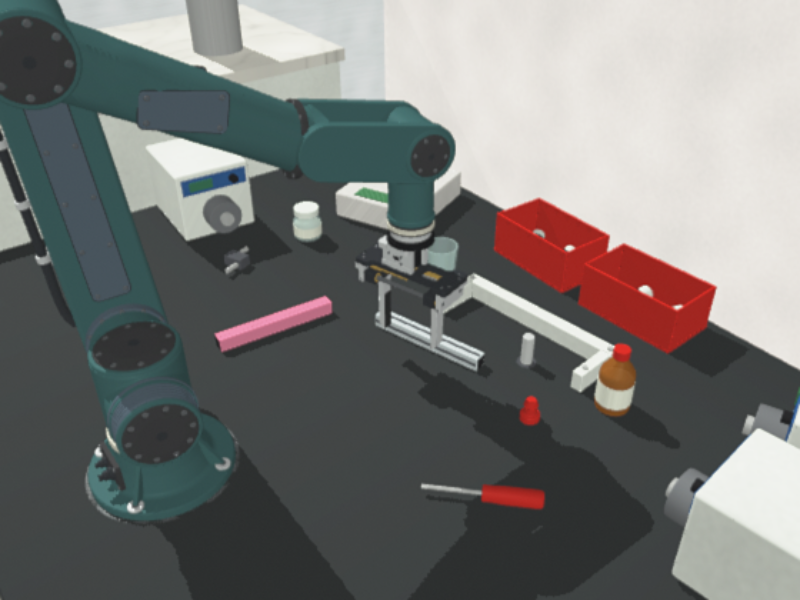

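The side view shows the open fingers in front of the strut, spread along it, with tips near (383, 325) and (437, 345). I'll lower them now.

Request:
{"method": "move_arm", "body": {"increments": [[[1,0,0,0.15,0,0,0],[1,0,0,0.3,0,0,0],[1,0,0,0.41,0,0,0],[1,0,0,0.41,0,0,0]]]}}

```text
time: 2.95
tool_pos: [0.4387, -0.0227, 0.2079]
ee_rot: [-3.14, 0.003, 0.283]
wrist_force: [0.6, 0.7, -0.0]
width: 0.0941
```

```bash
python3 -c "
from h import *
# target strut: theta .35 rel; line
th=.35; c=np.array([-.025,.088]); 
q=c-.0205*np.array([np.cos(th),np.sin(th)])
wq=b2w(*q); print(q,wq)
delta([*wq,.207],BY+th)
p,d=robot.snapshot('side')
cv2.imwrite(f'pics/side2.png',cv2.resize(p[180:290,230:380,::-1],(800,587)))
"
```

```text
[-0.04425714  0.08097059] [ 0.5311311  -0.02352256]
t 2.95 pos [ 0.4387 -0.0227  0.2079] yaw 0.283 bay [-135.9   92.5] F [ 0.6  0.7 -0. ]
shift [0.885 0.265 0.006] turn [-0.001  0.002 -0.117]
```

View pics/side2.png

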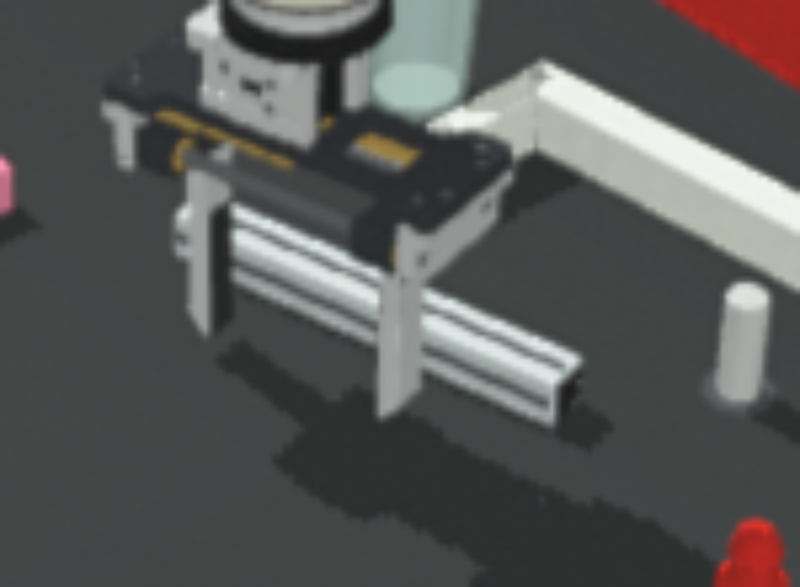

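Request:
{"method": "move_arm", "body": {"increments": [[[1,0.15,0.02,0,0,0,0],[1,0.28,0.05,0,0,0,0],[1,0.38,0.08,0,0,0,-0.02],[1,0.48,0.11,0,0,0,-0.04],[1,0.58,0.15,0,0,0,-0.06],[1,0.68,0.19,0,0,0,-0.08],[1,0.78,0.23,0,0,0,-0.1],[1,0.88,0.26,0,0,0,-0.12]]]}}

```text
time: 3.67
tool_pos: [0.5321, -0.0237, 0.2108]
ee_rot: [3.141, -0.001, 0.472]
wrist_force: [-1.5, -0.5, -0.1]
width: 0.0941
```

Request:
{"method": "move_arm", "body": {"increments": [[[1,-0.05,0,0,0,0,0],[1,-0.2,0,0,0,0,0],[1,-0.3,0,-0.3,0,0,0],[1,-0.3,0,-0.6,0,0,0],[1,-0.6,0,-0.9,0,0,0],[1,-0.9,0,-0.9,0,0,0],[1,-1,0,-0.9,0,0,0]]]}}

```text
time: 4.25
tool_pos: [0.4401, -0.0697, 0.3028]
ee_rot: [3.137, -0.003, 0.469]
wrist_force: [0.9, 0.8, -0.5]
width: 0.0939
```

```bash
python3 -c "
from h import *
delta([.45,.1,.3],.46)
p,d=robot.snapshot('top')
cv2.imwrite('pics/top3.png',cv2.resize(p[:,:,::-1],(800,600)))
cv2.imwrite('pics/crop3.png',cv2.resize(p[115:235,260:450,::-1],None,fx=4.2,fy=4.2,interpolation=cv2.INTER_CUBIC))
"
```

```text
t 4.25 pos [ 0.4401 -0.0697  0.3028] yaw 0.469 bay [-140.    45.7] F [ 0.9  0.8 -0.5]
shift [ 0.854 -1.47   0.024] turn [ 0.003 -0.002  0.005]
```

View pics/crop3.png

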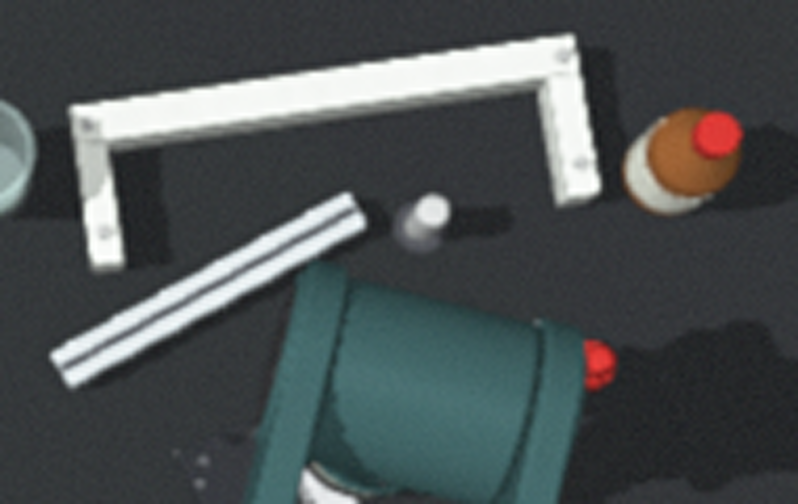

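View pics/top3.png

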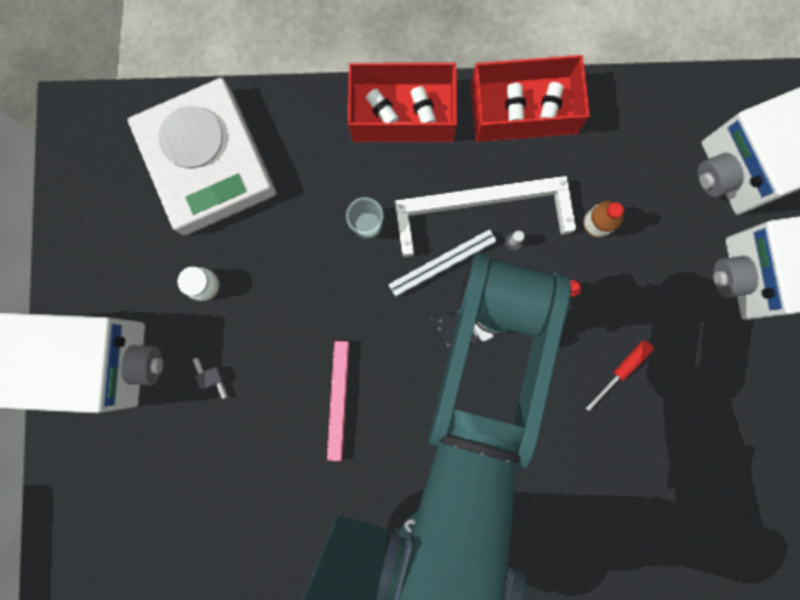

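The strut is now tilted with its right end just in the mouth, left of the post; in the crop its corners are at (50,355), (70,388), (349,192) and (366,222).

```bash
cat >> h.py <<'E'
def strut(la,lb,ra,rb,**k):
    P=[crop(*q,.025,**k) for q in (la,lb,ra,rb)]
    L=(P[0]+P[1])/2;Rr=(P[2]+P[3])/2; c=(L+Rr)/2; d=L-Rr
    yaw=np.arctan2(d[1],d[0])-np.pi/2
    print('len',np.linalg.norm(d)*1e3,'L',w2b(L)*1e3,'R',w2b(Rr)*1e3,'C',w2b(c)*1e3,'world c',c,'yaw rel',yaw-BY,'world yaw',yaw)
    return w2b(c),yaw
E
python3 -c "
from h import *
c,y=strut((50,355),(70,388),(349,192),(366,222)); th=y-BY
# clearance to post centre from axis line
for yy in (.145,.165): print(yy, (c[0]-(yy-c[1])*np.tan(th))*1e3)
px,py=-.0005,-.0515
print('post perp', ((c[0]-px)*np.cos(th)+(c[1]-py)*np.sin(th))*1e3)
"
```

```text
len 220.80625260217835 L [-63.47317474 195.93283446] R [ 15.33135014 -10.33216026] C [-24.0709123  92.8003371] world c [ 0.54980545 -0.00942663  0.025     ] yaw rel 0.36494128264615694 world yaw 0.48144128264615693
0.145 -44.0140424451836
0.165 -51.65513782264107
post perp 29.481345422932666
```

```bash
python3 -c "
from h import *
print(robot.get_obs()['joint_positions'])
print('pink', w(340/800*560,342/600*420,.025), w(348/800*560,342/600*420,.025),w(335/800*560,342/600*420,.025))
c=np.array([.5498,-.0094]);yw=.4814; u=np.array([-np.sin(yw),np.cos(yw)])
q=c+u*.145; print(q)
delta([*q,.30],yw+np.pi/2)"
```

```text
[-2.84567914e-01 -1.05219333e-01  1.76870269e+00 -1.04543020e-03
  1.47617466e+00  8.18780874e-01]
pink [0.40294086 0.18734766 0.025     ] [0.40255673 0.17225923 0.025     ] [0.40318102 0.19678115 0.025     ]
[0.48266203 0.1191204 ]
t 4.3 pos [ 0.4396 -0.0698  0.3012] yaw 0.468 bay [-140.6   45.7] F [-0.4  0.  -0.9]
shift [ 1.236 -1.492  0.009] turn [ 1.000e-03  1.000e-03 -1.009e+00]
```

Request:
{"method": "move_arm", "body": {"increments": [[[0,0.2,-0.3,0,0,0,-0.08],[0,0.4,-0.6,0,0,0,-0.16],[0,0.6,-0.8,0,0,0,-0.24],[0,0.8,-1,0,0,0,-0.32],[0,0.9,-1,0,0,0,-0.4],[0,1,-1,0,0,0,-0.48],[0,1,-1,0,0,0,-0.56],[0,1,-1,0,0,0,-0.64]]]}}

```text
time: 4.97
tool_pos: [0.4864, 0.0666, 0.2985]
ee_rot: [-3.14, -0.0, 1.477]
wrist_force: [-0.4, 0.6, 0.7]
width: 0.0439
```

```bash
python3 -c "
from h import *
c=np.array([.5498,-.0094]);yw=.4814; u=np.array([-np.sin(yw),np.cos(yw)])
q=c+u*.145; print(q)
delta([*q,.25],yw+np.pi/2)"
```

```text
[0.48266203 0.1191204 ]
t 4.97 pos [0.4864 0.0666 0.2985] yaw 1.477 bay [-78.2 175.7] F [-0.4  0.6  0.7]
shift [ 0.519 -0.086  0.485] turn [-0.001 -0.001 -0.366]
```

Request:
{"method": "move_arm", "body": {"increments": [[[0,0.2,0,0,0,0,-0.08],[0,0.4,-0.05,0.1,0,0,-0.16],[0,0.52,-0.09,0.2,0,0,-0.24],[0,0.52,-0.09,0.35,0,0,-0.32],[0,0.52,-0.09,0.48,0,0,-0.366],[0,0.52,-0.09,0.48,0,0,-0.366],[0,0.52,-0.09,0.48,0,0,-0.366]]]}}

```text
time: 5.55
tool_pos: [0.4819, 0.1186, 0.2503]
ee_rot: [-3.139, -0.001, 2.043]
wrist_force: [0.2, 0.8, 1.0]
width: 0.0007
```

```bash
python3 -c "
from h import *
c=np.array([.5498,-.0094]);yw=.4814; u=np.array([-np.sin(yw),np.cos(yw)])
q=c+u*.145; print(q)
delta([*q,.207],yw+np.pi/2)
print(robot.get_obs()['width'])
p,d=robot.snapshot('top')
cv2.imwrite('pics/crop4.png',cv2.resize(p[115:235,260:450,::-1],None,fx=4.2,fy=4.2,interpolation=cv2.INTER_CUBIC))
"
```

```text
[0.48266203 0.1191204 ]
t 5.55 pos [0.4819 0.1186 0.2503] yaw 2.043 bay [-76.6 227.8] F [0.2 0.8 1. ]
shift [0.001 0.01  0.433] turn [-0.002 -0.001 -0.006]
0.000660875378421793
```

View pics/crop4.png

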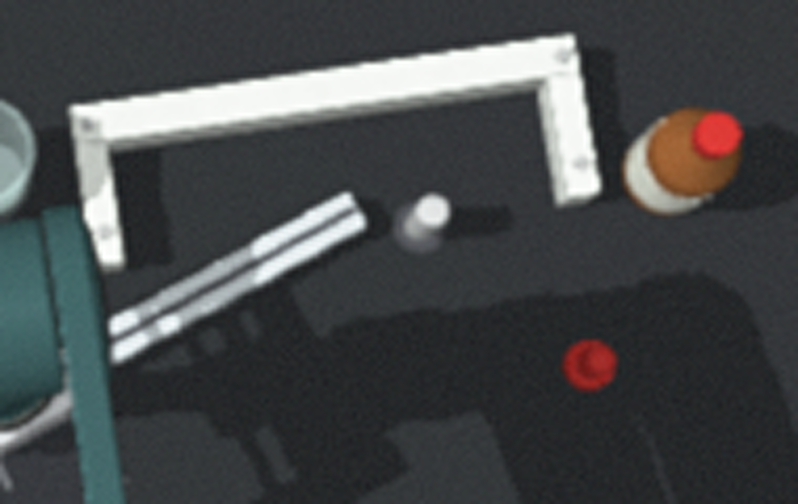

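The strut hasn't moved and the tool is beyond its left end. I'll lower it and push along the strut's axis.

Request:
{"method": "move_arm", "body": {"increments": [[[0,0,0,0.15,0,0,0],[0,0,0,0.3,0,0,-0.006],[0,0,0.01,0.43,0,0,-0.006],[0,0,0.01,0.43,0,0,-0.006],[0,-0.1,0.01,0.43,0,0,-0.006],[0,-0.2,0.01,0.43,0,0,-0.006],[0,-0.27,0.01,0.43,0,0,-0.006],[0,-0.35,0.01,0.43,0,0,-0.006]]]}}

```text
time: 6.27
tool_pos: [0.5001, 0.0868, 0.2101]
ee_rot: [3.139, -0.0, 2.053]
wrist_force: [-1.1, 2.7, 1.3]
width: 0.0005
```

Request:
{"method": "move_arm", "body": {"increments": [[[0,-0.07,0,0,0,0,0],[0,-0.14,0,0,0,0,0],[0,-0.21,0,0,0,0,0],[0,-0.28,0,0,0,0,0],[0,-0.35,0,0,0,0,0],[0,-0.42,0,0,0,0,0],[0,-0.49,0,0,0,0,0]]]}}

```text
time: 6.85
tool_pos: [0.5222, 0.0436, 0.2086]
ee_rot: [-3.142, -0.0, 2.054]
wrist_force: [-0.3, 2.5, 2.4]
width: 0.0004
```

```bash
python3 -c "
from h import *
c=np.array([.5498,-.0094]);yw=.4814; u=np.array([-np.sin(yw),np.cos(yw)])
q=c+u*.0; print(q)
delta([*q,.207],yw+np.pi/2)
p,d=robot.snapshot('top')
cv2.imwrite('pics/crop5.png',cv2.resize(p[115:235,260:450,::-1],None,fx=4.2,fy=4.2,interpolation=cv2.INTER_CUBIC))
p,d=robot.snapshot('side')
cv2.imwrite('pics/side5.png',cv2.resize(p[160:310,240:440,::-1],(800,600)))
"
```

```text
[ 0.5498 -0.0094]
t 6.85 pos [0.5222 0.0436 0.2086] yaw 2.054 bay [-45.3 148.6] F [-0.3  2.5  2.4]
shift [-0.597 -0.002  0.016] turn [-0.    -0.     0.001]
```

View pics/crop5.png

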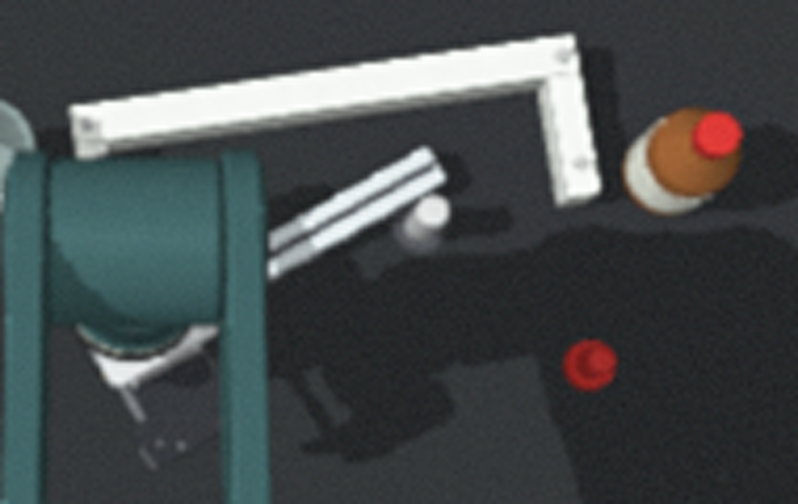

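View pics/side5.png

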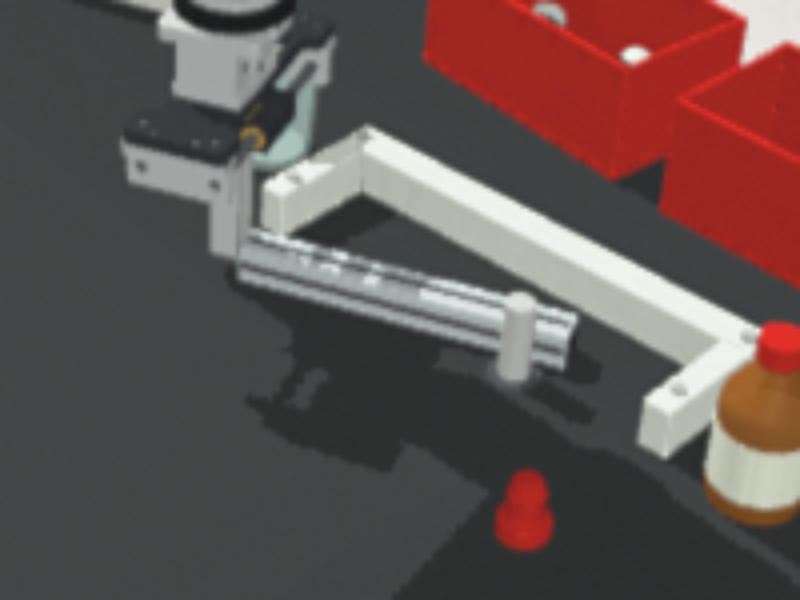

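The right end is sliding in behind the post: in the crop it's at (430, 165), with the post at (430, 212). I'll carry on along the same line.

Request:
{"method": "move_arm", "body": {"increments": [[[0,-0.08,0,0,0,0,0],[0,-0.16,0,0,0,0,0],[0,-0.24,0,0,0,0,0],[0,-0.32,0,0,0,0,0],[0,-0.4,0,0,0,0,0],[0,-0.48,0,0,0,0,0],[0,-0.55,0,0,0,0,0],[0,-0.58,0,0,0,0,0]]]}}

```text
time: 7.62
tool_pos: [0.5495, -0.0084, 0.2087]
ee_rot: [3.141, 0.0, 2.053]
wrist_force: [-0.2, 1.0, -0.1]
width: 0.0006
```

Request:
{"method": "move_arm", "body": {"increments": [[[0,0.1,0,0,0,0,0],[0,0.25,0,0,0,0,0],[0,0.35,0.1,-0.3,0,0,0],[0,0.35,0.4,-0.6,0,0,0],[0,0.35,0.8,-0.7,0,0,0],[0,0.35,1,-0.7,0,0,0],[0,0.35,1,-0.7,0,0,0]]]}}

```text
time: 8.2
tool_pos: [0.623, 0.0737, 0.2803]
ee_rot: [3.137, 0.001, 2.058]
wrist_force: [-0.1, -1.0, -1.0]
width: 0.0005
```

```bash
python3 -c "
from h import *
delta([.5,0,.27],.4)
p,d=robot.snapshot('top')
cv2.imwrite('pics/crop6.png',cv2.resize(p[115:235,260:450,::-1],None,fx=4.2,fy=4.2,interpolation=cv2.INTER_CUBIC))
p,d=robot.snapshot('side')
cv2.imwrite('pics/side6.png',cv2.resize(p[160:310,240:440,::-1],(800,600)))
"
```

```text
t 8.2 pos [0.623  0.0737 0.2803] yaw 2.058 bay [ 58.3 166.9] F [-0.1 -1.  -1. ]
shift [-0.076 -1.433  0.096] turn [ 0.003 -0.002  1.055]
```

View pics/crop6.png

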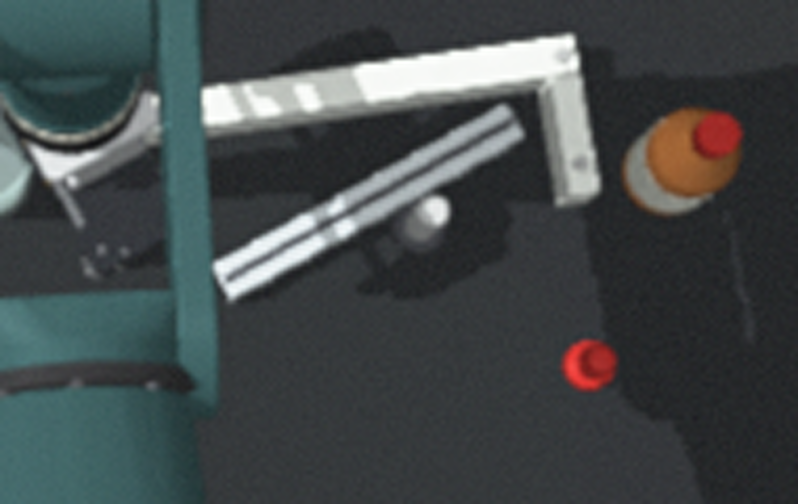

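View pics/side6.png

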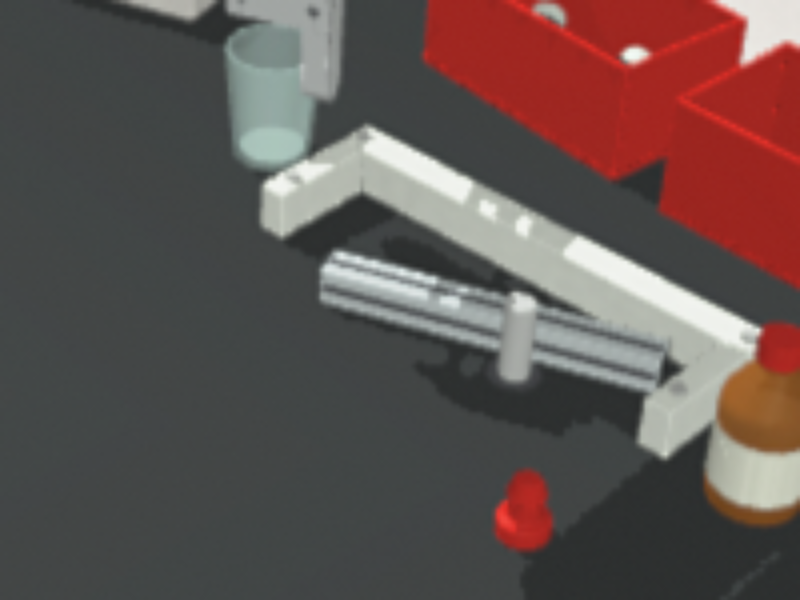

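The strut's right end is in behind the post at (515, 120) and its left end is just outside at (222, 282). My retreat went along +tool y, towards the beaker. The beaker looks untouched, but I'll check that. Next I'll come back to the front.

```bash
python3 -c "
from h import *
c,y=strut((213,265),(232,300),(507,104),(524,135)); th=y-BY
px,py=-.0005,-.0515
print('post perp', ((c[0]-px)*np.cos(th)+(c[1]-py)*np.sin(th))*1e3)
delta([.5,-.0,.28],.4)
# beaker shift
import numpy as np
a=np.load('pics/side0_p.npy')[200:210,280:340].astype(int)
a=np.load('pics/side0_p.npy');b=robot.snapshot('side')[0]
cv2.imwrite('pics/bk.png',cv2.resize(np.hstack([a[150:230,280:345],b[150:230,280:345]])[:,:,::-1],None,fx=5,fy=5))
"
```

```text
len 219.2868495870217 L [-21.10294474  83.67613805] R [  57.68530629 -120.96778173] C [ 18.29118077 -18.64582184] world c [ 0.60483452 -0.11519333  0.025     ] yaw rel 0.36751029729152346 world yaw 0.48401029729152345
post perp 29.340674731076636
t 8.3 pos [0.6205 0.0718 0.2781] yaw 2.056 bay [ 55.6 165.3] F [ 0.7  0.2 -0.1]
shift [-0.073 -1.401 -0.016] turn [-1.000e-03  0.000e+00  1.054e+00]
```

View pics/bk.png

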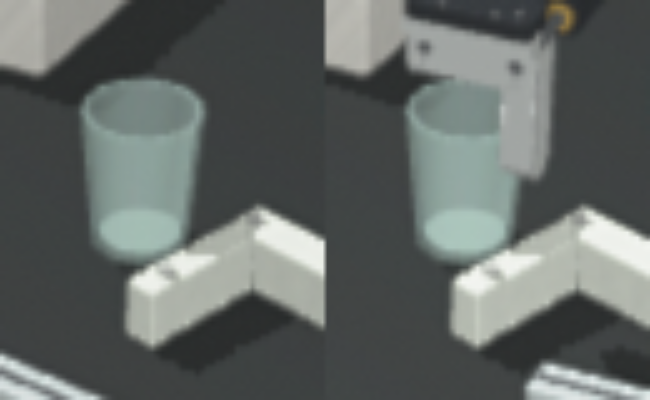

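Request:
{"method": "move_arm", "body": {"increments": [[[0,0,-0.2,-0.2,0,0,0.08],[0,0,-0.5,-0.2,0,0,0.16],[0,0,-0.8,-0.1,0,0,0.24],[0,0,-1,0,0,0,0.32],[0,0,-1,0,0,0,0.4],[0,0,-1,0,0,0,0.48],[0,0,-1,0,0,0,0.56],[0,0,-1,0,0,0,0.64]]]}}

```text
time: 9.02
tool_pos: [0.5307, 0.0234, 0.278]
ee_rot: [-3.14, 0.001, 1.047]
wrist_force: [-0.7, 0.1, -0.6]
width: 0.0007
```

```bash
python3 -c "
from h import *
delta([*b2w(-.07,.072),.25],.32)"
```

```text
t 9.02 pos [0.5307 0.0234 0.278 ] yaw 1.047 bay [-39.2 127.7] F [-0.7  0.1 -0.6]
shift [-0.63   0.086  0.28 ] turn [-0.001  0.001  0.463]
```

Request:
{"method": "move_arm", "body": {"increments": [[[0,-0.2,0,0,0,0,0.08],[0,-0.4,0.05,0,0,0,0.16],[0,-0.63,0.09,0.1,0,0,0.24],[0,-0.63,0.09,0.2,0,0,0.32],[0,-0.63,0.09,0.28,0,0,0.4],[0,-0.63,0.09,0.28,0,0,0.46],[0,-0.63,0.09,0.28,0,0,0.46]]]}}

```text
time: 9.6
tool_pos: [0.5074, -0.0356, 0.2492]
ee_rot: [-3.14, 0.003, 0.329]
wrist_force: [-0.3, -0.2, -0.3]
width: 0.0005
```

Request:
{"method": "move_arm", "body": {"increments": [[[0,0,0,0.15,0,0,0],[0,0,0,0.3,0,0,0],[0,0,0,0.42,0,0,0],[0,0,0,0.42,0,0,0]]]}}

```text
time: 9.93
tool_pos: [0.5074, -0.0352, 0.2057]
ee_rot: [-3.139, 0.005, 0.333]
wrist_force: [0.4, 0.0, -0.9]
width: 0.0008
```

```bash
python3 -c "
from h import *
delta([*b2w(-.02,.072),.207],.22)
delta([*b2w(.007,.072),.207],BY)
p,d=robot.snapshot('side')
cv2.imwrite('pics/side7.png',cv2.resize(p[160:310,240:440,::-1],(800,600)))
"
```

```text
t 9.93 pos [ 0.5074 -0.0352  0.2057] yaw 0.333 bay [-69.2  72.2] F [ 0.4  0.  -0.9]
shift [ 0.48   0.107 -0.015] turn [-0.002  0.003  0.072]
t 9.93 pos [ 0.5074 -0.0352  0.2057] yaw 0.333 bay [-69.2  72.2] F [ 0.4  0.  -0.9]
shift [ 0.744  0.165 -0.017] turn [-0.002  0.004  0.138]
```

View pics/side7.png

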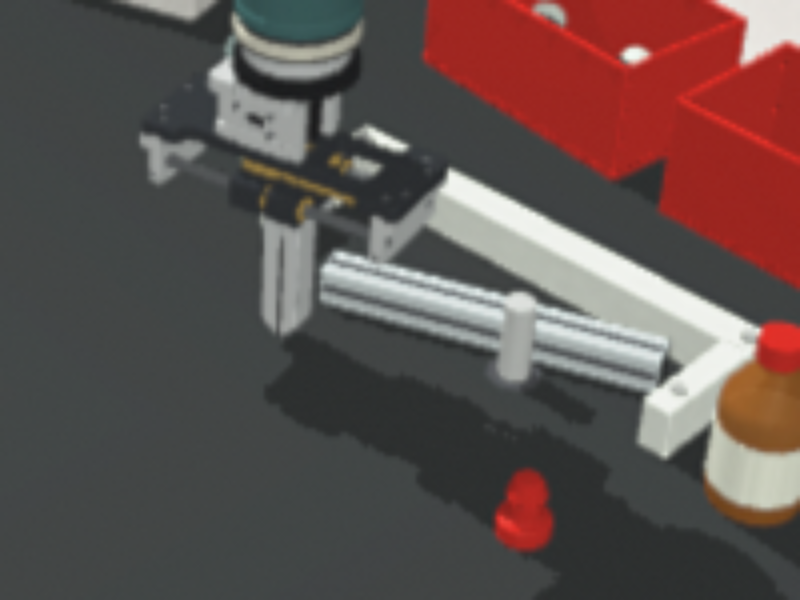

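The closed fingers, at (280, 330), stand in front of the strut's left part. I'll swing it in.

Request:
{"method": "move_arm", "body": {"increments": [[[0,0.15,0.03,0,0,0,0],[0,0.27,0.06,0,0,0,0.02],[0,0.35,0.08,0,0,0,0.04],[0,0.43,0.1,0,0,0,0.06],[0,0.51,0.11,0,0,0,0.08],[0,0.59,0.13,0,0,0,0.1],[0,0.67,0.15,0,0,0,0.12],[0,0.74,0.16,0,0,0,0.14]]]}}

```text
time: 10.65
tool_pos: [0.5851, -0.0264, 0.2097]
ee_rot: [3.141, -0.001, 0.111]
wrist_force: [-0.5, 0.1, 0.2]
width: 0.0002
```

```bash
python3 -c "
from h import *
delta([*b2w(.007,.072),.207],BY)
p,d=robot.snapshot('side')
cv2.imwrite('pics/side8.png',cv2.resize(p[160:310,240:440,::-1],(800,600)))
"
```

```text
t 10.65 pos [ 0.5851 -0.0264  0.2097] yaw 0.111 bay [ 9.  71.8] F [-0.5  0.1  0.2]
shift [-0.02  -0.002  0.027] turn [ 0.    -0.001 -0.003]
```

View pics/side8.png

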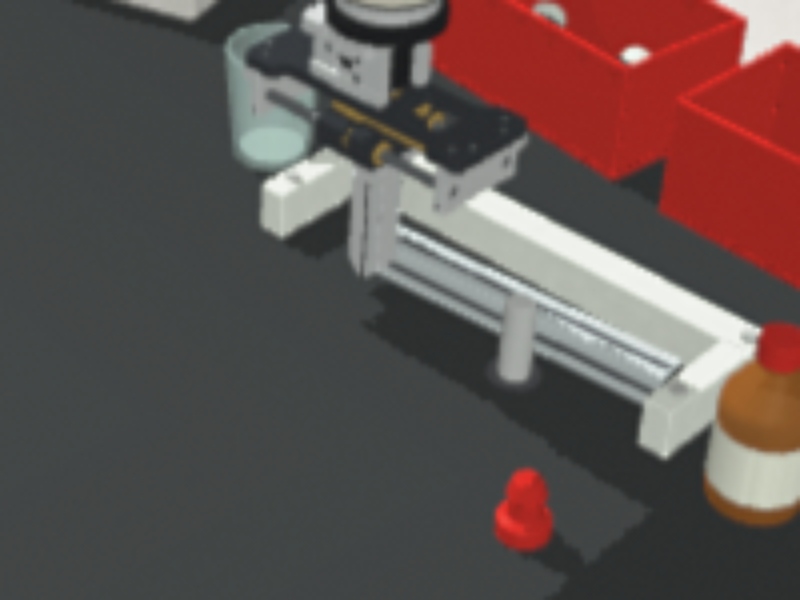

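It has swung in. I'll back off, raise, and open the fingers.

Request:
{"method": "move_arm", "body": {"increments": [[[0,-0.1,0,0,0,0,0],[0,-0.4,0,0,0,0,0],[0,-0.7,0,-0.3,0,0,0],[1,-0.9,0.2,-0.5,0,0,0],[1,-0.9,0.6,-0.6,0,0,0],[1,-0.9,1,-0.6,0,0,0],[1,-0.9,1,-0.6,0,0,0],[1,-0.9,1,-0.6,0,0,0]]]}}

```text
time: 11.37
tool_pos: [0.506, -0.1376, 0.2698]
ee_rot: [3.141, -0.002, 0.109]
wrist_force: [-1.3, 0.4, 0.1]
width: 0.0304
```

```bash
python3 -c "
from h import *
delta([*b2w(-.04,-.032),.25],BY)
p,d=robot.snapshot('top')
cv2.imwrite('pics/crop9.png',cv2.resize(p[115:235,260:450,::-1],None,fx=4.2,fy=4.2,interpolation=cv2.INTER_CUBIC))
"
```

```text
t 11.37 pos [ 0.506  -0.1376  0.2698] yaw 0.109 bay [-82.5 -29.4] F [-1.3  0.4  0.1]
shift [0.425 0.022 0.199] turn [ 0.    -0.001 -0.005]
```

View pics/crop9.png

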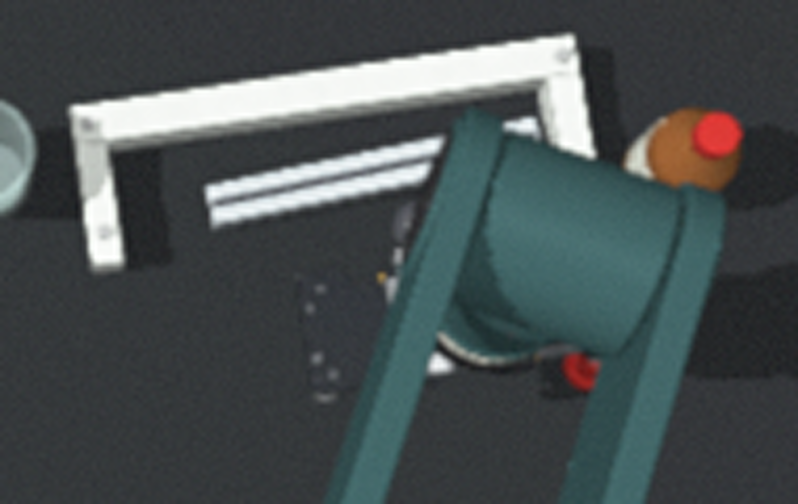

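```bash
python3 -c "
from h import *
for q in ((205,187),(213,227),(535,118),(541,134)): print(q,w2b(crop(*q,.025))*1e3)
"
```

```text
(205, 187) [42.67345512 85.61959113]
(213, 227) [15.80836289 84.3707767 ]
(535, 118) [  56.82178662 -133.65786751]
(541, 134) [  45.77599557 -135.75395759]
```

Request:
{"method": "move_arm", "body": {"increments": [[[1,0.2,0,0,0,0,0],[1,0.3,0.01,0,0,0,0],[1,0.3,0.01,0,0,0,-0.005],[1,0.3,0.01,0,0,0,-0.005],[1,0.3,0.01,0,0,0,-0.005],[1,0.3,0.01,0,0,0,-0.005]]]}}

```text
time: 11.92
tool_pos: [0.5358, -0.133, 0.2685]
ee_rot: [-3.141, 0.001, 0.12]
wrist_force: [-0.2, 0.6, 0.0]
width: 0.0741
```

```bash
python3 -c "
from h import *
print(robot.get_obs()['width'])
delta([*b2w(-.05,-.032),.207],BY)
"
```

```text
0.07407700477298194
t 11.92 pos [ 0.5358 -0.133   0.2685] yaw 0.12 bay [-52.4 -28.3] F [-0.2  0.6  0. ]
shift [0.024 0.037 0.615] turn [-0.     0.001  0.002]
```

Request:
{"method": "move_arm", "body": {"increments": [[[1,0,0.04,0.2,0,0,0],[1,0,0.04,0.4,0,0,0],[1,0,0.04,0.55,0,0,0],[1,0,0.04,0.61,0,0,0],[1,0,0.04,0.61,0,0,0],[1,0,0.04,0.61,0,0,0]]]}}

```text
time: 12.42
tool_pos: [0.5365, -0.1375, 0.208]
ee_rot: [-3.142, -0.0, 0.119]
wrist_force: [-0.2, 0.2, 0.4]
width: 0.0938
```

```bash
python3 -c "
from h import *
print(robot.get_obs()['width'])
delta([*b2w(.03,-.032),.207],BY)
p,d=robot.snapshot('side')
cv2.imwrite('pics/side10.png',cv2.resize(p[160:310,240:440,::-1],(800,600)))
"
```

```text
0.09381648918206559
t 12.42 pos [ 0.5365 -0.1375  0.208 ] yaw 0.119 bay [-52.1 -32.9] F [-0.2  0.2  0.4]
shift [ 0.821 -0.007  0.01 ] turn [-0.    -0.     0.002]
```

View pics/side10.png

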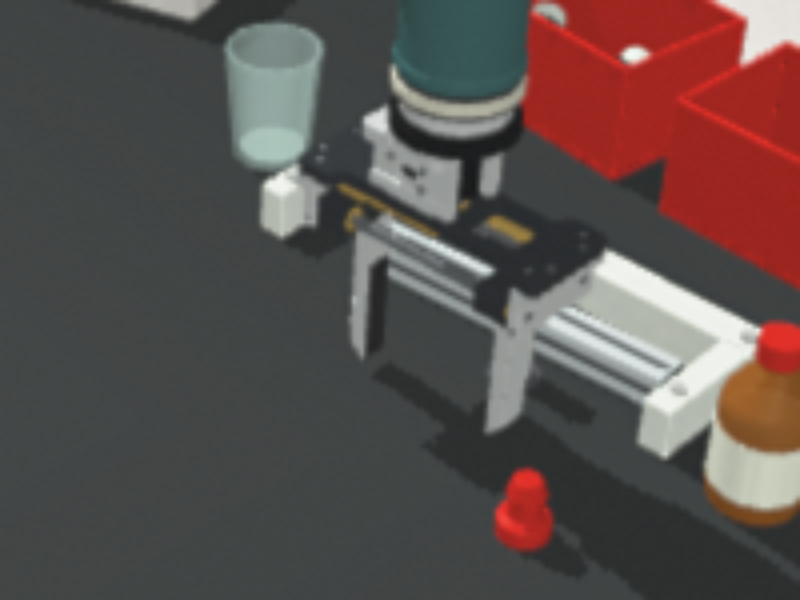

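The fingers are open in front of the strut at (365, 350) and (495, 425), one on each side of the post. I'll push back in two steps.

Request:
{"method": "move_arm", "body": {"increments": [[[1,0.2,0,0,0,0,0],[1,0.4,0,0,0,0,0],[1,0.55,0,0,0,0,0],[1,0.62,0,0,0,0,0],[1,0.69,0,0,0,0,0],[1,0.76,0,0,0,0,0],[1,0.83,0,0,0,0,0],[1,0.88,0,0,0,0,0]]]}}

```text
time: 13.13
tool_pos: [0.6242, -0.1271, 0.208]
ee_rot: [3.142, 0.0, 0.119]
wrist_force: [-1.6, 0.1, 1.8]
width: 0.0937
```

```bash
python3 -c "
from h import *
delta([*b2w(.047,-.032),.207],BY)
"
```

```text
t 13.13 pos [ 0.6242 -0.1271  0.208 ] yaw 0.119 bay [ 36.2 -32.7] F [-1.6  0.1  1.8]
shift [ 0.108 -0.007  0.01 ] turn [0.    0.    0.002]
```

Request:
{"method": "move_arm", "body": {"increments": [[[1,0.03,0,0,0,0,0],[1,0.06,0,0,0,0,0],[1,0.08,0,0,0,0,0],[1,0.09,0,0,0,0,0],[1,0.1,0,0,0,0,0],[1,0.1,0,0,0,0,0]]]}}

```text
time: 13.63
tool_pos: [0.634, -0.1259, 0.2076]
ee_rot: [-3.142, -0.0, 0.119]
wrist_force: [-0.4, 0.7, 0.5]
width: 0.0937
```

Request:
{"method": "move_arm", "body": {"increments": [[[1,0.005,0,0,0,0,0],[1,0.01,0,0,0,0,0],[1,0.01,0,0,0,0,0]]]}}

```text
time: 13.88
tool_pos: [0.6349, -0.1257, 0.2076]
ee_rot: [-3.142, -0.0, 0.119]
wrist_force: [-2.0, -0.7, 1.0]
width: 0.094
```

```bash
python3 -c "
from h import *
delta([*b2w(.047,-.032),.207],BY)
p,d=robot.snapshot('side')
cv2.imwrite('pics/side11.png',cv2.resize(p[160:310,240:440,::-1],(800,600)))
"
```

```text
t 13.88 pos [ 0.6349 -0.1257  0.2076] yaw 0.119 bay [ 47.  -32.6] F [-2.  -0.7  1. ]
shift [ 0.    -0.006  0.006] turn [-0.    -0.     0.002]
```

View pics/side11.png

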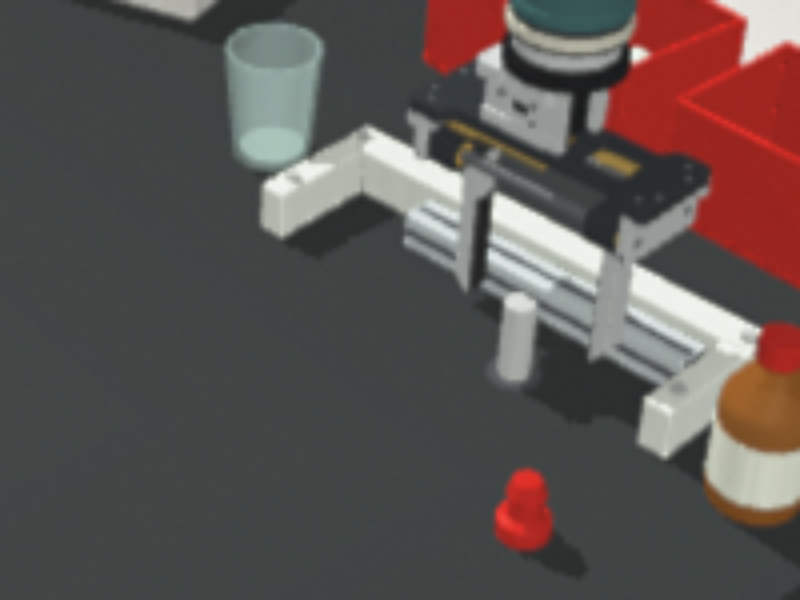

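The strut is nearly at the rail with no clear contact force yet, so I'll advance in 1 mm steps.

Request:
{"method": "move_arm", "body": {"increments": [[[1,0.01,0,0,0,0,0],[1,0.02,0,0,0,0,0],[1,0.02,0,0,0,0,0]]]}}

```text
time: 14.18
tool_pos: [0.6365, -0.1255, 0.2076]
ee_rot: [-3.141, 0.002, 0.119]
wrist_force: [-5.7, -0.0, 3.6]
width: 0.0941
```

Request:
{"method": "move_arm", "body": {"increments": [[[1,0.01,0,0,0,0,0],[1,0.01,0,0,0,0,0]]]}}

```text
time: 14.35
tool_pos: [0.637, -0.1255, 0.2077]
ee_rot: [-3.141, 0.004, 0.119]
wrist_force: [-8.4, 0.8, 4.8]
width: 0.0941
```

Request:
{"method": "move_arm", "body": {"increments": [[[1,0.01,0,0,0,0,0],[1,0.01,0,0,0,0,0]]]}}

```text
time: 14.52
tool_pos: [0.6374, -0.1255, 0.2077]
ee_rot: [-3.141, 0.006, 0.118]
wrist_force: [-9.9, -0.5, 7.4]
width: 0.0934
```

The force has risen to about 10 N, so the strut is seated on the rail. I'll retreat straight back, lift, move aside and check.

Request:
{"method": "move_arm", "body": {"increments": [[[1,-0.05,0,0,0,0,0],[1,-0.2,0,0,0,0,0],[1,-0.5,0,0,0,0,0],[1,-0.9,0,0,0,0,0],[1,-1,0,-0.3,0,0,0],[1,-1,0,-0.7,0,0,0],[1,-1,0,-1,0,0,0],[1,-1,0,-1,0,0,0]]]}}

```text
time: 15.18
tool_pos: [0.5413, -0.1377, 0.316]
ee_rot: [3.135, -0.016, 0.12]
wrist_force: [0.6, -0.5, 1.2]
width: 0.0942
```

Request:
{"method": "move_arm", "body": {"increments": [[[1,-0.3,0,0,0,0,0],[1,-0.6,0,0,0,0,0],[1,-1,0,0,0,0,0],[1,-1,0,0,0,0,0]]]}}

```text
time: 15.52
tool_pos: [0.4356, -0.1485, 0.3053]
ee_rot: [-3.139, 0.005, 0.118]
wrist_force: [0.2, 0.3, -1.3]
width: 0.0938
```

```bash
python3 -c "
from h import *
p,d=robot.snapshot('top')
cv2.imwrite('pics/crop12.png',cv2.resize(p[115:235,260:450,::-1],None,fx=4.2,fy=4.2,interpolation=cv2.INTER_CUBIC))
p,d=robot.snapshot('side')
cv2.imwrite('pics/side12.png',cv2.resize(p[:,:,::-1],(800,600)))
"
```

```text
(no output)
```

View pics/crop12.png

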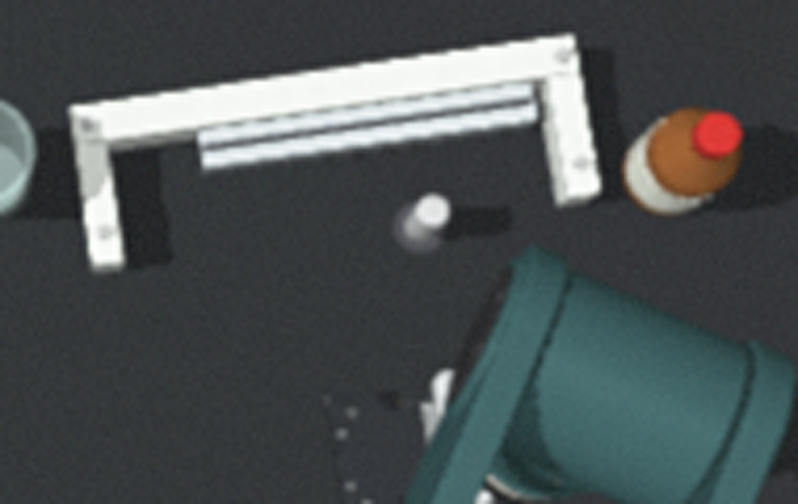

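View pics/side12.png

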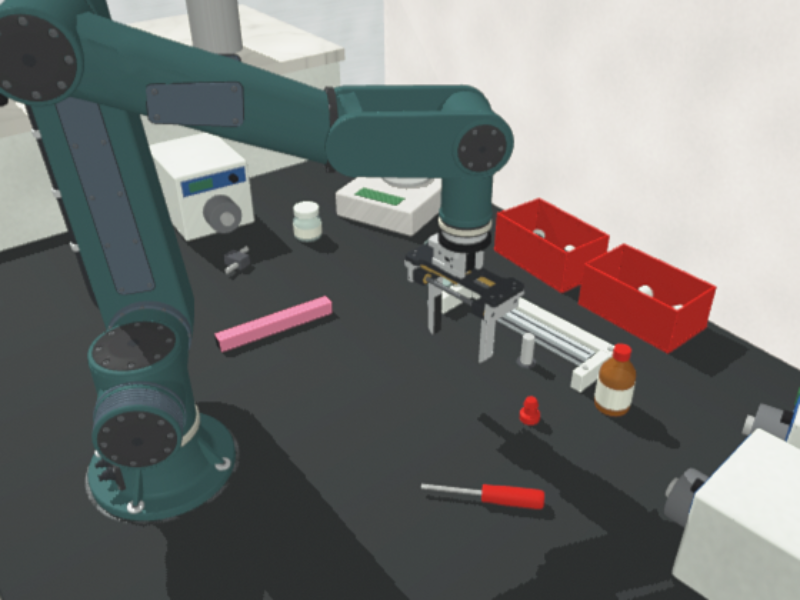

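```bash
python3 -c "
from h import *
for q in ((198,131),(204,169),(531,85),(537,121)): print(q,np.round(w2b(crop(*q,.025))*1e3,1))
for q in ((108,143),(540,82)): print('rail inner top edge',np.round(w2b(crop(*q,.035))*1e3,1))
for q in ((70,105),(575,36)): print('rail outer top edge (105)',np.round(w2b(crop(*q,.035))*1e3,1))
o=robot.get_obs();print(o['time'],np.abs(o['qvel']).max())
"
```

```text
(198, 131) [80.1 84.7]
(204, 169) [54.6 84.5]
(531, 85) [  78.9 -134.7]
(537, 121) [  54.7 -134.6]
rail inner top edge [ 78.4 144.2]
rail inner top edge [  77.7 -138.2]
rail outer top edge (105) [106.8 165.1]
rail outer top edge (105) [ 104.5 -165.6]
15.6167 0.06711283990828897
```

```bash
python3 -c "
from bench import robot
print(robot.close_job())"
```

```text
the job is handed in; nothing more can be done
None
```

The strut is in the bay behind the post, flat against the rear rail along its whole length, and I've handed the job in at about 15.6 s. No verdict was reported.

- **How:** I tilted the strut with the open fingers, then pushed on its left end to slide the right end in behind the post. I swung the left end in, then pushed the strut back with one finger on each side of the post until the force rose to about 10 N. It was never gripped or lifted.
- **Final position:** the last top image puts the left end at bay (67, 85) mm and the right end at (67, -135) mm. Flush is 67.5 mm and the calibration is good to about 2 mm.
- **Bystanders:** none looks moved in the last images. I only compared the beaker closely, because one retreat went towards it by mistake; it showed no shift. The last side view hides it behind the gripper, but it stands in place in the one before.
- **Disagreement:** my pixel reading of the rail edges scattered by about 2 mm between the two ends, well inside the allowed band.

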